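Lock the glue-up press with its long pin and hold it

ROBOT

A 6-joint arm with a two-finger parallel gripper is mounted at the origin on the work surface. World frame = base frame: x ahead of the robot, y to its left, z up, the work surface at z = 0. Lengths are in m, angles in degrees, forces in N, time in s.
With the tool pointing down it reaches from about 0.25 to 0.725 m from the base axis. Payload 9.7 kg.
Tool frame: the origin (TCP) lies midway between the tips of the shut fingers; the grasp point (between the pads) lies 19 mm behind it; z points along the fingers, y is the line along which they close (so a half turn about z gives the same grasp; the last joint's range is limited). The gripper opens to 85 mm and grips with 20 to 120 N. Pads are 22 mm wide; open, the fingers measure 114 mm over their backs; the gripper's body (76 mm by 85 mm) begins 54 mm behind the grasp point. The pads swing forward as they close: fully open they stand 13 mm farther back than shut.
Start: joints at [63.885, 4.979, 10.078, 95.1, 0, 90], TCP at [0.242, 0.494, 0.231] pointing down, gripper open.
Joint ranges: [-179.16, 179.16], [-48.56, 103.87], [-65.8, 70.77], [-126.05, 130.52], [-82.76, 87.17], [-180, 180]. Speed limits (degrees/s): [127.2, 127.2, 147.25, 180, 180, 180].

INTERFACE

Orientations are given as [roll, pitch, yaw] about the fixed x, y, z axes, in that order (R = Rz(yaw) Ry(pitch) Rx(roll)).
In Python, from workcell import bot gives the robot as it stands.
- The arm moves only by the shell command python3 -m crank 'ROWS' [FORCE]. ROWS is JSON, a list of rows, each an object with "gripper": the finger opening in mm, from 0 to 85.4; "travel": the shift along the tool's x, y, z in mm, a list of three; "twist": the turn, a rotation vector about the tool's x, y, z in rad, a list of three. In form: [{"gripper": gripper, "travel": [tx, ty, tz], "twist": [rx, ry, rz]}, ...]. A call has 1 to 12 rows; each row shifts and turns the commanded pose from where the row before left it, along the tool's axes as they then stand; what a row does not reach is not made up. A row lasts 1/8 s, in which the tool goes at most 62.5 mm and 10.7 degrees, less where a joint would pass 70% of its speed; a pose out of reach is approached as far as the arm can. A call is refused whole if a number of a shift passes 62.5 or a number of a turn 0.188, either way. A call with a gripper value outside its range is refused whole. The fingers move at their own pace and stop on an object; FORCE is the grip in N (left out, the last holds). Time passes only in rows, so rows that do not move let the fingers close. It gives the time, the measured TCP pose, the force, the opening and the grip force at its end, in the units of the state.
- bot.get_obs(): the state, without advancing time (a new reading comes with each control period).
- bot.camera(name): name is "side" or "top"; returns the picture (400x640x3 uint8, red, green, blue); there is no depth.
- bot.calibration(name): a dict with "vfov" (degrees; the focal length in pixels is half the picture's height over the tangent of half this angle, whatever the lens; pixels are square), "cx", "cy" (the principal point, pixels), "camera_from_world" (4x4, takes a point from world to camera coordinates). Camera axes: x right, y down, z forward; pixel columns grow to the right and rows downward; lengths in m; the calibration is good to about 2 mm. A picture is of the moment at which its call begins. calibration takes no time and is no camera call.
- bot.job_done(): hands the job in; it is judged then, once.
The state is a dict: "time": time; "q": joint angles; "qd": joint speeds; "joint_efforts": joint torques, N m; "ee_pos": TCP position; "tcp_rot": TCP orientation; "wrist_force": force on the tool from outside, world axes, zero at the start; "torque": the same for the moment, N m; "opening": finger opening in m; "grasp_force": force on a finger pad.
Only numpy, scipy, OpenCV 4.12 (cv2) and the standard library are available. Lean on these libraries where they do the work, as an engineer would, in place of code of your own. Each camera call takes 0.05 s, during which the arm holds its last target. There are 200 camera calls.

TASK

The boards are loaded in the glue-up press: push its lid fully shut, then take the long steel pin (the tallest of the three) out of the rack and thread it down through the lid's bushing and on through the tray's bushing below. Finish still gripping the pin, with its tip just showing below the lower bushing and its collar held clear above the upper one, not resting on it, ready for the clip; leave everything else on the bench where it is.

Things in the scene. Friction and masses are not known exactly. Their poses are not given: they have to be found in the camera images.
- lid (a joint): hinge angle of the press lid, rad: 0 = shut on the tray, grows as it opens upward (starts 0.6 to 1.0). The hinge is stiff: the lid stays where it is left; about 2 to 6 N pressed down near its free edge shuts it. It stops dead at 0.
- lid_hinge (a point): middle of the press lid's hinge line, on the lid's underside, 75 mm above the table; its axes turn with the lid. The lid is a plywood board 180 x 200 x 12 mm that runs from here 180 mm along the point's -x axis (level when shut) and 100 mm to either side along y (the hinge line, always level); its upper face is 12 mm up the z axis. Opens upward.
- press: the glue-up press, fixed to the bench: a plywood tray 180 (x) x 200 (y) x 75 mm, full of boards, that the lid covers exactly when shut; origin under its centre. Its hinge is along its +x edge, its bushings stand out in front of its -x edge.
- upper_bushing (a point): centre of the upper mouth of the brass bushing on the lid's free edge (block 34 x 34 x 20 mm, hole 209 mm from the hinge line); moves and turns with the lid. The hole is 14 mm wide and goes right through along z, 3 mm chamfer at the mouth. Lid shut: the mouth is 92 mm above the table, straight above the lower bushing.
- lower_bushing (a point): centre of the lower (exit) end of the brass bushing fixed on the tray's front wall (block 34 x 34 x 18 mm, underside 30 mm above the table, top 48 mm). Hole 14 mm wide, upright, right through, 3 mm chamfer at its top; 62 mm straight below the upper mouth when the lid is shut. Its x axis is level and points towards the hinge side.
- rack: light wooden pin rack, a block 70 x 170 x 45 mm, fixed to the bench; origin at the centre of its underside. Three upright holes 11.5 mm wide and 37 mm deep stand 55 mm apart in a row along its own y axis, each holding a pin; which hole has the long pin varies.
- pin_head (a point): centre of the round grip of the LONG pin (grip 18 mm across, 45 mm tall, centre 113.5 mm above the pin's tip). Metal, 60 to 130 g. Under the grip a collar 22 mm across, 5 mm thick, then a round shaft 10 mm across, 86 mm long, chamfered tip. Starts upright in the rack, tip 8 mm above the table; z axis up along the pin.
- pin_tip (a point): centre of the long pin's lower end face
- pin_collar (a point): centre of the underside of the long pin's collar, 86 mm above the tip
- short_a_head (a point): centre of the grip of a short pin in the rack (same grip and collar, shaft only 58 mm: too short for the job), 28 mm lower than the long pin's; leave it
- short_b_head (a point): the same, of the other short pin; leave it
- tape: roll of masking tape lying flat, 90 mm across, 24 mm tall, origin under its centre; a bystander
- gun: grey hot-glue gun lying on its side, about 250 x 130 x 42 mm, origin under the middle of its barrel; a bystander
- mug: white mug, 80 mm across, 90 mm tall, origin under its centre; a bystander
- offcut: flat board offcut 90 x 45 x 8 mm, origin under its centre; a bystander
- knife: craft knife lying flat, about 160 x 16 x 10 mm, origin under its handle's centre; a bystander
- gluepot: white glue pot, 60 mm across, 60 mm tall, origin under its centre; a bystander

How it is judged:
By the outcome, as a careful person would: the job done as asked, in the order asked, and still so for the second after the job is handed in, while the arm keeps its last pose, push and grip.
It also fails if it takes over 72 s, if anything falls off the work surface, if the arm or the gripper's body presses on something with over 40 N, if the wrist force passes 120 N, or if a joint passes its speed limit or range.

## Working session

There is one attempt and no reset: what is moved stays moved. The work goes in short steps, Python scripts to look and compute and a shell command to move; the robot and the scene stay as the last step left them, time stands still between calls to the robot, and variables do not carry over. Pictures are saved under pics/ and viewed, at most 10 in all, crops included, and the job is handed in when it is done.

```bash
ls; mkdir -p pics; python3 - <<'E'
from workcell import bot
import cv2
for n in("side","top"):
    cv2.imwrite(f"pics/{n}0.png",bot.camera(n)[:,:,::-1]); print(n,bot.calibration(n))
print(bot.get_obs())
E
```

```text
pics
side {'vfov': 47.3802236338102, 'cx': 319.94102785290687, 'cy': 195.98690536277178, 'camera_from_world': array([[-0.99475815, -0.1014636 ,  0.01270291,  0.52609249],
       [-0.06549103,  0.53676628, -0.8411854 ,  0.1519115 ],
       [ 0.07853121, -0.83760796, -0.54059759,  1.45267553],
       [ 0.        ,  0.        ,  0.        ,  1.        ]])}
top {'vfov': 54.55862094155833, 'cx': 320.2335946046969, 'cy': 198.98502420894076, 'camera_from_world': array([[ 0.02676957, -0.99963175, -0.00444485, -0.02799605],
       [-0.99291067, -0.02607393, -0.11596787,  0.51439049],
       [ 0.11580927,  0.00751775, -0.99324302,  1.27372603],
       [ 0.        ,  0.        ,  0.        ,  1.        ]])}
{'time': 0.1, 'q': array([6.38855266e+01, 5.00850997e+00, 1.00386089e+01, 9.51006950e+01,
       6.03841558e-04, 9.00010762e+01]), 'qd': array([ 0.01408794, -0.03798204,  0.08234658,  0.0254763 , -0.02580199,
        0.04039382]), 'joint_efforts': array([-3.39304679e-04, -5.21562874e+01,  4.65654051e+01,  1.59672322e-02,
       -5.89773163e-05,  1.48205442e-05]), 'ee_pos': array([0.24199357, 0.49366149, 0.23064514]), 'tcp_rot': array([-1.79929404e+02, -6.02515020e-04,  1.53884450e+02]), 'wrist_force': array([-0.62525793, -0.12637306,  0.59279277]), 'torque': array([-0.00394403,  0.04097112,  0.06354238]), 'grasp_force': 0.0, 'opening': 0.0857315724858694}
```

View pics/top0.png

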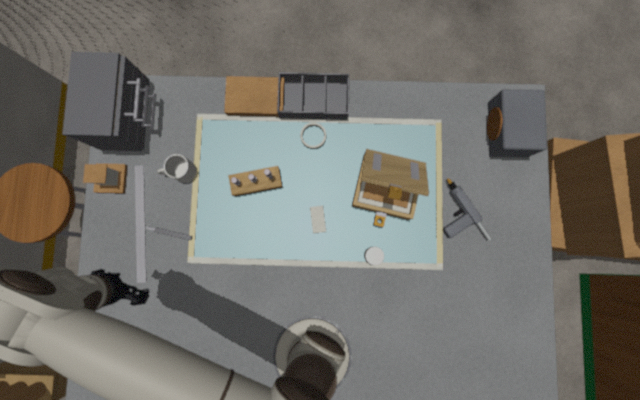

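View pics/side0.png

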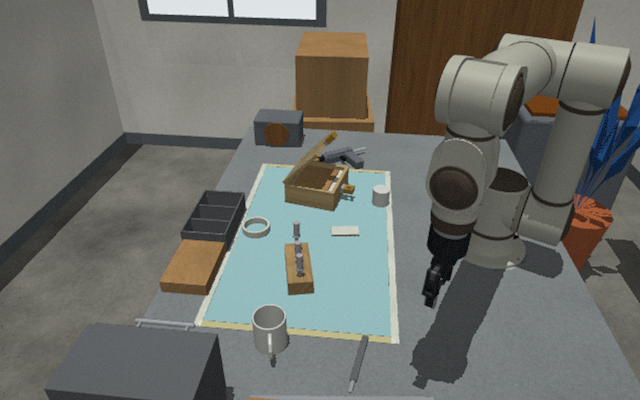

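Top view: rack near (255,181) with three pin heads, press near (390,185) with lid open away from robot, lower bushing near (380,220). Side view: rack at (298,268), with the far pin at (296,228) apparently tallest. I'll enlarge both.

```bash
cat > h.py <<'E'
import numpy as np, cv2
from workcell import bot
def cal(n):
    c=bot.calibration(n); f=200/np.tan(np.radians(c["vfov"]/2)); return f,c["cx"],c["cy"],np.array(c["camera_from_world"])
def ray(n,p):
    f,cx,cy,T=cal(n); R,t=T[:3,:3],T[:3,3]
    return -R.T@t, R.T@np.array([(p[0]-cx)/f,(p[1]-cy)/f,1])
def plane(n,p,z):
    o,d=ray(n,p); return o+d*(z-o[2])/d[2]
def proj(n,P):
    f,cx,cy,T=cal(n); c=T[:3,:3]@np.array(P)+T[:3,3]; return np.array([cx+f*c[0]/c[2],cy+f*c[1]/c[2]])
def tri(pt,ps):
    A,b=[],[]
    for n,p in(("top",pt),("side",ps)):
        o,d=ray(n,p); d/=np.linalg.norm(d); M=np.eye(3)-np.outer(d,d); A.append(M); b.append(M@o)
    return np.linalg.lstsq(np.vstack(A),np.hstack(b),rcond=None)[0]
def crop(im,x,y,w,h,s): return cv2.resize(im[y:y+h,x:x+w],None,fx=s,fy=s,interpolation=cv2.INTER_CUBIC)
E
python3 - <<'E'
from h import *
t=cv2.imread("pics/top0.png"); s=cv2.imread("pics/side0.png")
cv2.imwrite("pics/c1.png",np.vstack([np.hstack([crop(t,220,155,66,50,6),crop(t,345,145,66,50,6)]),np.hstack([crop(t,345,185,66,50,6),crop(s,280,215,66,50,6)])]))
cv2.imwrite("pics/c2.png",np.hstack([crop(s,270,125,100,90,4),crop(s,270,210,70,90,4)]))
E
```

```text
(no output)
```

View pics/c1.png

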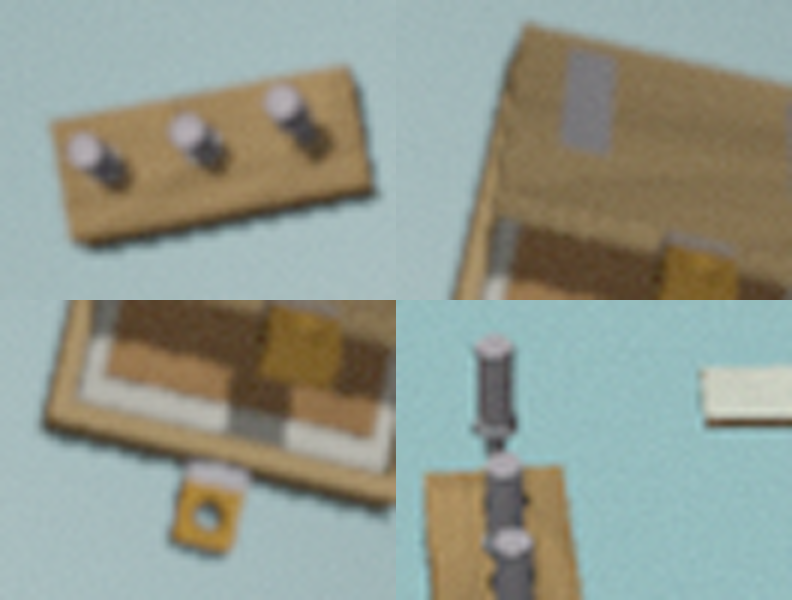

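View pics/c2.png

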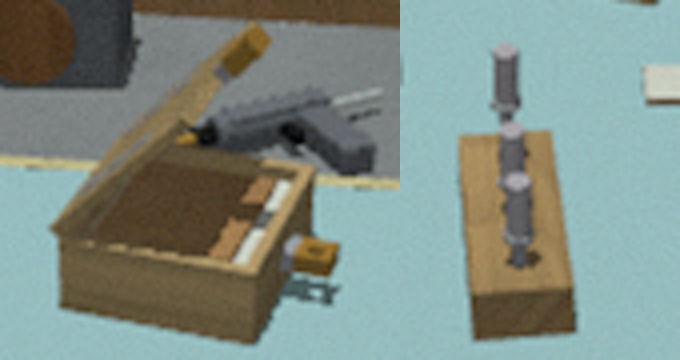

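Crops show: the long pin is the rack's right hole in the top view (cap ≈ (266.9,171.9) top, (295.9,222.3) side); the lower bushing's hole ≈ (379.8,220.3) top; the lid's bushing block is amber at ≈ (395,196) top and (332,136) side.

```bash
cat > m.py <<'E'
from h import *
np.set_printoptions(precision=4,suppress=True)
T=lambda u,v,x,y,s=6:((u+.5)/s-.5+x,(v+.5)/s-.5+y)
cap=[T(284,104,220,155),T(188,131,220,155),T(86,150,220,155)]
print("tri long cap",tri(cap[0],T(98,46,280,215)),"expect z .144")
C=[plane("top",c,z) for c,z in zip(cap,(.144,.116,.116))]
print(C,[np.linalg.norm(C[0]-C[1]),np.linalg.norm((C[2]-C[1]))])
b=plane("top",T(211,214,345,185),.048); print("bushing",b)
print("tri bushing top", tri(T(211,214,345,185),T(324,243,270,125,4)))
# tray front edge (top outer, z=.075), left corner & a right point
e1=plane("top",T(46,122,345,185),.075); e2=plane("top",T(396,206,345,185),.075)
d=e2-e1; yaw=np.degrees(np.arctan2(d[1],d[0])); print("front edge",e1,e2,"dir",yaw)
# lid bushing upper block centre-ish
print("lid block",tri(T(702-396,282,345,145),T(245,53,270,125,4)))
E
python3 m.py
```

```text
tri long cap [0.5827 0.152  0.1434] expect z .144
[array([0.5816, 0.1518, 0.144 ]), array([0.571, 0.206, 0.116]), array([0.5594, 0.2593, 0.116 ])] [np.float64(0.06187908299791509), np.float64(0.05448374137969994)]
bushing [ 0.4476 -0.2122  0.048 ]
tri bushing top [ 0.4438 -0.2107  0.0573]
front edge [ 0.4931 -0.1188  0.075 ] [ 0.4527 -0.3074  0.075 ] dir -102.08600793443443
lid block [ 0.518  -0.2295  0.2305]
```

```bash
cat > go.py <<'E'
# usage: go.py x y z  -> tool-frame shift in mm from measured TCP
import sys; from h import *
from scipy.spatial.transform import Rotation as R
o=bot.get_obs(); r=R.from_euler("xyz",o["tcp_rot"],degrees=True)
d=(np.array(list(map(float,sys.argv[1:4])))-o["ee_pos"])*1000
print("t",round(o["time"],2),"pos",o["ee_pos"].round(4),"rot",o["tcp_rot"].round(2),"q",o["q"].round(1),"shift mm",r.inv().apply(d).round(1),"F",o["wrist_force"].round(1),"grip",round(o["opening"]*1000,1),round(o["grasp_force"],1))
E
python3 -m crank '[{"gripper":0,"travel":[0,0,-25],"twist":[0,0,0.185]},{"gripper":0,"travel":[0,0,-25],"twist":[0,0,0.185]},{"gripper":0,"travel":[0,0,-25],"twist":[0,0,0.185]},{"gripper":0,"travel":[0,0,-15],"twist":[0,0,0.185]},{"gripper":0,"travel":[0,0,-15],"twist":[0,0,0.185]},{"gripper":0,"travel":[0,0,0],"twist":[0,0,0]}]' 40; python3 go.py 0.56 -0.236 0.335
```

```text
time: 0.85
ee_pos: [0.2422, 0.4941, 0.3368]
tcp_rot: [180.0, -0.0, 101.0]
wrist_force: [0.6, -0.4, -1.2]
opening: -0.0004
grasp_force: 0.0
t 0.85 pos [0.2422 0.4941 0.3368] rot [ 1.7996e+02 -5.0000e-02  1.0096e+02] q [ 63.9   9.1  26.7 107.5   0.  142.9] shift mm [-777.2  173.2    1.3] F [ 0.6 -0.4 -1.2] grip -0.4 0.0
```

```bash
python3 -m crank '[{"gripper":0,"travel":[-60,13,0],"twist":[0,0,0]},{"gripper":0,"travel":[-60,13,0],"twist":[0,0,0]},{"gripper":0,"travel":[-60,13,0],"twist":[0,0,0]},{"gripper":0,"travel":[-60,13,0],"twist":[0,0,0]},{"gripper":0,"travel":[-60,13,0],"twist":[0,0,0]},{"gripper":0,"travel":[-60,13,0],"twist":[0,0,0]},{"gripper":0,"travel":[-60,13,0],"twist":[0,0,0]},{"gripper":0,"travel":[-60,13,0],"twist":[0,0,0]},{"gripper":0,"travel":[-60,13,0],"twist":[0,0,0]},{"gripper":0,"travel":[-60,13,0],"twist":[0,0,0]},{"gripper":0,"travel":[-60,13,0],"twist":[0,0,0]},{"gripper":0,"travel":[0,0,0],"twist":[0,0,0]}]'; python3 go.py 0.56 -0.236 0.335
```

```text
time: 2.35
ee_pos: [0.5079, -0.1307, 0.3335]
tcp_rot: [-179.8, -0.1, 100.9]
wrist_force: [0.2, -0.1, -0.7]
opening: -0.0005
grasp_force: 0.0
t 2.35 pos [ 0.5079 -0.1307  0.3335] rot [-1.798e+02 -7.000e-02  1.009e+02] q [-14.4   5.4  22.2 107.   -0.   64.7] shift mm [-113.3   31.2   -1.8] F [ 0.2 -0.1 -0.7] grip -0.5 0.0
```

```bash
python3 -m crank '[{"gripper":0,"travel":[-57,16,0],"twist":[0,0,0]},{"gripper":0,"travel":[-56,16,0],"twist":[0,0,0]},{"gripper":0,"travel":[0,0,30],"twist":[0,0,0]},{"gripper":0,"travel":[0,0,30],"twist":[0,0,0]},{"gripper":0,"travel":[0,0,20],"twist":[0,0,0]},{"gripper":0,"travel":[0,0,15],"twist":[0,0,0]},{"gripper":0,"travel":[0,0,0],"twist":[0,0,0]}]'; python3 go.py 0.50 -0.223 0.087
```

```text
time: 3.22
ee_pos: [0.5593, -0.2312, 0.2398]
tcp_rot: [-179.9, -0.1, 101.1]
wrist_force: [0.5, 1.2, 0.7]
opening: 0.0001
grasp_force: 0.0
t 3.23 pos [ 0.5593 -0.2312  0.2398] rot [-1.7988e+02 -9.0000e-02  1.0110e+02] q [-22.5  13.2  20.3  97.3   0.   56.4] shift mm [ 19.2 -56.3 152.9] F [0.5 1.2 0.7] grip 0.1 0.0
```

```bash
python3 -m crank '[{"gripper":0,"travel":[2,-5,12],"twist":[0,0,0]},{"gripper":0,"travel":[2,-5,12],"twist":[0,0,0]},{"gripper":0,"travel":[2,-5,12],"twist":[0,0,0]},{"gripper":0,"travel":[2,-5,12],"twist":[0,0,0]},{"gripper":0,"travel":[2,-5,12],"twist":[0,0,0]},{"gripper":0,"travel":[2,-5,12],"twist":[0,0,0]},{"gripper":0,"travel":[0,0,0],"twist":[0,0,0]}]'; python3 -m crank '[{"gripper":0,"travel":[2,-5,12],"twist":[0,0,0]},{"gripper":0,"travel":[2,-5,12],"twist":[0,0,0]},{"gripper":0,"travel":[2,-5,12],"twist":[0,0,0]},{"gripper":0,"travel":[1,-4,12],"twist":[0,0,0]},{"gripper":0,"travel":[1,-4,10],"twist":[0,0,0]},{"gripper":0,"travel":[0,-3,8],"twist":[0,0,0]},{"gripper":0,"travel":[0,0,0],"twist":[0,0,0]}]';python3 go.py 0.50 -0.223 0.087
```

```text
time: 4.1
ee_pos: [0.5279, -0.2256, 0.1696]
tcp_rot: [-180.0, -0.0, 101.0]
wrist_force: [0.4, -0.2, 0.3]
opening: -0.0003
grasp_force: 0.0
time: 4.97
ee_pos: [0.5005, -0.2232, 0.1025]
tcp_rot: [-179.9, -0.0, 100.9]
wrist_force: [0.6, -0.4, 0.9]
opening: -0.0001
grasp_force: 0.0
t 4.97 pos [ 0.5005 -0.2232  0.1025] rot [-1.7993e+02 -3.0000e-02  1.0087e+02] q [-24.    4.2  -5.   80.9  -0.   55.1] shift mm [ 0.2 -0.5 15.5] F [ 0.6 -0.4  0.9] grip -0.1 0.0
```

```bash
python3 - <<'E'
from h import *
cv2.imwrite("pics/side1.png",bot.camera("side")[:,:,::-1])
s=cv2.imread("pics/side1.png"); cv2.imwrite("pics/c3.png",crop(s,250,90,150,130,4))
E
```

```text
(no output)
```

View pics/c3.png

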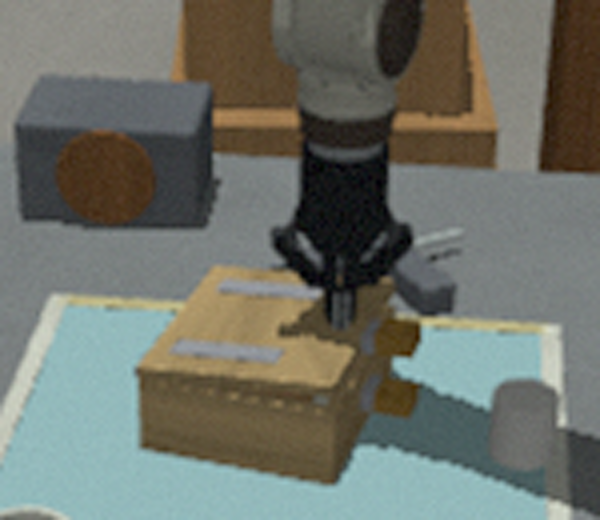

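The lid has come down and sits nearly shut, with a slight gap at the front; its bushing at (347,174) stands over the lower one at (349,189). I'll press to the stop.

```bash
python3 -m crank '[{"gripper":0,"travel":[0,0,5],"twist":[0,0,0]},{"gripper":0,"travel":[0,0,5],"twist":[0,0,0]},{"gripper":0,"travel":[0,0,0],"twist":[0,0,0]}]';python3 -m crank '[{"gripper":0,"travel":[0,0,3],"twist":[0,0,0]},{"gripper":0,"travel":[0,0,2],"twist":[0,0,0]},{"gripper":0,"travel":[0,0,0],"twist":[0,0,0]}]'
```

```text
time: 5.4
ee_pos: [0.5011, -0.2231, 0.0928]
tcp_rot: [-180.0, -0.0, 100.9]
wrist_force: [0.2, 0.0, -0.1]
opening: 0.0002
grasp_force: 0.0
time: 5.78
ee_pos: [0.5012, -0.2231, 0.0881]
tcp_rot: [-180.0, -0.0, 100.9]
wrist_force: [0.1, 0.4, 0.1]
opening: -0.0
grasp_force: 0.0
```

```bash
for i in 1; do python3 -m crank '[{"gripper":0,"travel":[0,0,1],"twist":[0,0,0]},{"gripper":0,"travel":[0,0,1],"twist":[0,0,0]},{"gripper":0,"travel":[0,0,0],"twist":[0,0,0]}]'; done; python3 -m crank '[{"gripper":0,"travel":[0,0,1],"twist":[0,0,0]},{"gripper":0,"travel":[0,0,0],"twist":[0,0,0]}]'
```

```text
time: 6.15
ee_pos: [0.5012, -0.2231, 0.087]
tcp_rot: [180.0, 0.0, 100.9]
wrist_force: [-2.9, 1.7, 7.1]
opening: 0.0001
grasp_force: 3.3
time: 6.4
ee_pos: [0.5013, -0.2231, 0.087]
tcp_rot: [179.9, 0.0, 100.9]
wrist_force: [-4.7, 2.3, 12.8]
opening: -0.0002
grasp_force: 6.6
```

Stopped dead at z = 0.087 with 13 N, exactly the shut height of the lid. Now to the pin.

```bash
python3 -m crank '[{"gripper":0,"travel":[0,0,-10],"twist":[0,0,0]},{"gripper":0,"travel":[0,0,-40],"twist":[0,0,0]},{"gripper":60,"travel":[0,0,-60],"twist":[0,0,0]},{"gripper":60,"travel":[0,0,-60],"twist":[0,0,0]},{"gripper":60,"travel":[55,0,0],"twist":[0,0,0]},{"gripper":60,"travel":[55,0,0],"twist":[0,0,0]},{"gripper":60,"travel":[55,0,0],"twist":[0,0,0]},{"gripper":60,"travel":[55,0,0],"twist":[0,0,0]},{"gripper":60,"travel":[0,0,0],"twist":[0,0,0]}]';python3 go.py 0.582 0.152 0.2;  python3 - <<'E'
from h import *
cv2.imwrite("pics/top1.png",bot.camera("top")[:,:,::-1]);cv2.imwrite("pics/side2.png",bot.camera("side")[:,:,::-1])
t=cv2.imread("pics/top1.png");s=cv2.imread("pics/side2.png")
cv2.imwrite("pics/c4.png",np.hstack([crop(t,345,180,60,60,6),crop(s,325,155,40,60,6)]))
E
```

```text
time: 7.52
ee_pos: [0.4591, -0.0042, 0.2559]
tcp_rot: [179.9, -0.0, 101.2]
wrist_force: [0.9, -0.5, 1.1]
opening: 0.0597
grasp_force: 0.0
t 7.53 pos [ 0.4591 -0.0042  0.2559] rot [ 1.7994e+02 -1.0000e-02  1.0115e+02] q [-0.5 -6.8  1.2 98.   0.  78.3] shift mm [129.5 150.7  56.1] F [ 0.9 -0.5  1.1] grip 59.7 0.0
```

View pics/c4.png

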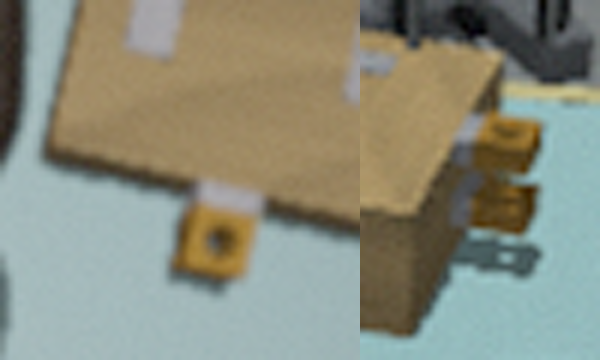

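The lid is shut, and the upper mouth shows at ≈ (381.1,219.4) top and (349.3,176.4) side.

```bash
python3 - <<'E'
from h import *
t=cv2.imread("pics/top1.png");s=cv2.imread("pics/side2.png")
T=lambda u,v,x,y,s=6:((u+.5)/s-.5+x,(v+.5)/s-.5+y)
def dark(im,c,r=3):   # dark hole centroid: darkness weighted
    x0,y0=int(round(c[0])),int(round(c[1])); g=im[y0-r:y0+r+1,x0-r:x0+r+1,2].astype(float)
    w=np.clip(np.percentile(g,60)-g,0,None); yy,xx=np.mgrid[y0-r:y0+r+1,x0-r:x0+r+1]
    return (w*xx).sum()/w.sum(),(w*yy).sum()/w.sum()
a=T(219,239,345,180);b=T(148,131,325,155)
print("top hole",plane("top",a,.092),plane("top",dark(t,a),.09))
print("tri",tri(a,b)); print("side plane",plane("side",b,.092))
print(a,dark(t,a),b)
# top-view amber block centroid
m=cv2.inRange(cv2.cvtColor(t[190:240,360:400],cv2.COLOR_BGR2HSV),(10,150,90),(25,255,255))
M=cv2.moments(m,True); c=(360+M["m10"]/M["m00"],190+M["m01"]/M["m00"]); print("block",c,M["m00"],plane("top",c,.092))
E
```

```text
top hole [ 0.44743216 -0.20989181  0.092     ] [ 0.44700361 -0.2110602   0.09      ]
tri [ 0.44724984 -0.20953559  0.09435925]
side plane [ 0.44730871 -0.21359435  0.092     ]
(381.0833333333333, 219.41666666666666) (np.float64(381.3544165757906), np.float64(219.6008724100327)) (349.25, 176.41666666666666)
block (379.8, 220.0) 80.0 [ 0.44546921 -0.20583406  0.092     ]
```

```bash
python3 -m crank '[{"gripper":60,"travel":[45,50,0],"twist":[0,0,0]},{"gripper":60,"travel":[45,50,0],"twist":[0,0,0]},{"gripper":60,"travel":[39,50,0],"twist":[0,0,0]},{"gripper":60,"travel":[0,0,30],"twist":[0,0,0]},{"gripper":60,"travel":[0,0,26],"twist":[0,0,0]},{"gripper":60,"travel":[0,0,0],"twist":[0,0,0]},{"gripper":60,"travel":[0,0,0],"twist":[0,0,0]}]';python3 go.py 0.582 0.152 0.1035; python3 - <<'E'
from h import *
cv2.imwrite("pics/top2.png",bot.camera("top")[:,:,::-1]);cv2.imwrite("pics/side3.png",bot.camera("side")[:,:,::-1])
t=cv2.imread("pics/top2.png");s=cv2.imread("pics/side3.png")
cv2.imwrite("pics/c5.png",np.hstack([crop(t,225,145,70,60,6),crop(s,270,190,60,60,6)]))
E
```

```text
time: 8.5
ee_pos: [0.5767, 0.1387, 0.2004]
tcp_rot: [179.9, 0.0, 100.8]
wrist_force: [-0.4, 0.3, 0.8]
opening: 0.06
grasp_force: 0.0
t 8.5 pos [0.5767 0.1387 0.2004] rot [179.94   0.   100.81] q [13.5 10.4 12.6 92.2 -0.  92.7] shift mm [12.1  7.6 96.9] F [-0.4  0.3  0.8] grip 60.0 0.0
```

View pics/c5.png

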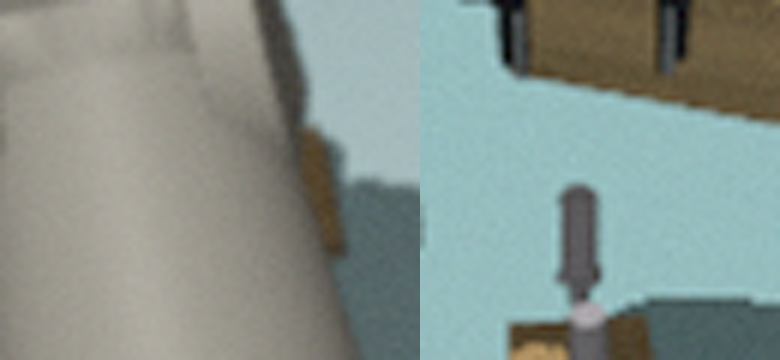

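The arm hides the pin in the top view; in the side view it stands upright and clear between the finger lines, at (296,230).

```bash
python3 -m crank '[{"gripper":60,"travel":[12,8,0],"twist":[0,0,0]},{"gripper":60,"travel":[0,0,20],"twist":[0,0,0]},{"gripper":60,"travel":[0,0,20],"twist":[0,0,0]},{"gripper":60,"travel":[0,0,0],"twist":[0,0,0]}]';python3 go.py 0.582 0.152 0.1035
```

```text
time: 9.1
ee_pos: [0.5814, 0.1535, 0.1583]
tcp_rot: [-179.9, -0.0, 100.9]
wrist_force: [0.6, -0.4, 0.5]
opening: 0.0598
grasp_force: 0.0
t 9.1 pos [0.5814 0.1535 0.1583] rot [-179.89   -0.    100.91] q [14.8 11.3  9.  87.8  0.  93.9] shift mm [-1.6  0.4 54.8] F [ 0.6 -0.4  0.5] grip 59.8 0.0
```

```bash
python3 -m crank '[{"gripper":60,"travel":[-1,0,25],"twist":[0,0,0]},{"gripper":60,"travel":[0,0,20],"twist":[0,0,0]},{"gripper":60,"travel":[0,0,10],"twist":[0,0,0]},{"gripper":60,"travel":[0,0,0],"twist":[0,0,0]},{"gripper":24,"travel":[0,0,0],"twist":[0,0,0]},{"gripper":24,"travel":[0,0,0],"twist":[0,0,0]},{"gripper":24,"travel":[0,0,0],"twist":[0,0,0]}]' 30; python3 -m crank '[{"gripper":10,"travel":[0,0,0],"twist":[0,0,0]},{"gripper":10,"travel":[0,0,0],"twist":[0,0,0]},{"gripper":10,"travel":[0,0,0],"twist":[0,0,0]},{"gripper":10,"travel":[0,0,0],"twist":[0,0,0]}]' 30
```

```text
time: 9.98
ee_pos: [0.5822, 0.152, 0.1048]
tcp_rot: [180.0, -0.0, 100.9]
wrist_force: [0.9, -0.6, -0.7]
opening: 0.024
grasp_force: 0.0
time: 10.48
ee_pos: [0.5822, 0.152, 0.1046]
tcp_rot: [180.0, -0.0, 100.9]
wrist_force: [1.2, -0.2, 3.7]
opening: 0.0173
grasp_force: 29.4
```

Gripped at 17.3 mm (18 mm grip) with hardly any side load. Lift straight.

```bash
python3 -m crank '[{"gripper":10,"travel":[0,0,0],"twist":[0,0,0]},{"gripper":10,"travel":[0,0,0],"twist":[0,0,0]},{"gripper":10,"travel":[0,0,-8],"twist":[0,0,0]},{"gripper":10,"travel":[0,0,-12],"twist":[0,0,0]},{"gripper":10,"travel":[0,0,-12],"twist":[0,0,0]},{"gripper":10,"travel":[0,0,-12],"twist":[0,0,0]},{"gripper":10,"travel":[0,0,-25],"twist":[0,0,0]},{"gripper":10,"travel":[0,0,-40],"twist":[0,0,0]},{"gripper":10,"travel":[0,0,-35],"twist":[0,0,0]},{"gripper":10,"travel":[0,0,0],"twist":[0,0,0]}]' 60;python3 go.py 0.4472 -0.2115 0.25
```

```text
time: 11.72
ee_pos: [0.5826, 0.1521, 0.252]
tcp_rot: [179.7, -0.0, 100.9]
wrist_force: [0.1, 0.7, -1.0]
opening: 0.0165
grasp_force: 58.9
t 11.72 pos [0.5826 0.1521 0.252 ] rot [ 1.7973e+02 -2.0000e-02  1.0089e+02] q [14.6 12.7 21.1 98.1 -0.  93.7] shift mm [-331.5 -201.6    0.9] F [ 0.1  0.7 -1. ] grip 16.5 58.9
```

```bash
python3 -m crank '[{"gripper":10,"travel":[-20,-12,0],"twist":[0,0,0]},{"gripper":10,"travel":[-40,-25,0],"twist":[0,0,0]},{"gripper":10,"travel":[-45,-28,0],"twist":[0,0,0]},{"gripper":10,"travel":[-45,-28,0],"twist":[0,0,0]},{"gripper":10,"travel":[-45,-28,0],"twist":[0,0,0]},{"gripper":10,"travel":[-45,-28,0],"twist":[0,0,0]},{"gripper":10,"travel":[-45,-27,0],"twist":[0,0,0]},{"gripper":10,"travel":[-30,-16,0],"twist":[0,0,0]},{"gripper":10,"travel":[-16,-10,0],"twist":[0,0,0]},{"gripper":10,"travel":[0,0,0],"twist":[0,0,0]},{"gripper":10,"travel":[0,0,0],"twist":[0,0,0]}]';python3 go.py 0.4472 -0.2115 0.25; python3 - <<'E'
from h import *
cv2.imwrite("pics/side4.png",bot.camera("side")[:,:,::-1])
s=cv2.imread("pics/side4.png")
cv2.imwrite("pics/c6.png",crop(s,310,95,80,110,5))
E
```

```text
time: 13.1
ee_pos: [0.4461, -0.2107, 0.2479]
tcp_rot: [-180.0, -0.0, 100.9]
wrist_force: [0.3, 0.0, -0.7]
opening: 0.0165
grasp_force: 58.8
t 13.1 pos [ 0.4461 -0.2107  0.2479] rot [-1.7997e+02 -3.0000e-02  1.0089e+02] q [-25.3  -2.3   4.5  96.9   0.   53.8] shift mm [-1.   1.  -2.1] F [ 0.3  0.  -0.7] grip 16.5 58.8
```

View pics/c6.png

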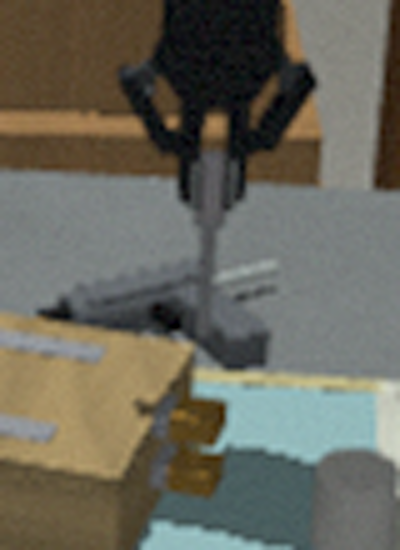

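The pin hangs between the pads, collar ≈ (352,136.5) and tip ≈ (350.5,163.3); hole at ≈ (349.3,176.4). I'll check the pin's verticality against projection.

```bash
python3 - <<'E'
from h import *
T=lambda u,v:((u+.5)/5-.5+310,(v+.5)/5-.5+95)
p=bot.get_obs()["ee_pos"]; head=p[2]+.018
for n,z in(("collar",head-.0275),("tip",head-.1135)): print(n,z.round(4),proj("side",[p[0],p[1],z]).round(2))
print("seen collar",T(209,207),"tip",T(203,341))
print("hole proj",proj("side",[.4472,-.2115,.092]))
s=cv2.imread("pics/side4.png")
# shaft centre per row: darker than the desk behind it
for y in range(138,164,2): print(y, s[y,344:359].mean(1).astype(int))
E
```

```text
collar 0.2385 [351.6  139.28]
tip 0.1525 [350.35 161.79]
seen collar (351.4, 136.0) tip (350.2, 162.8)
hole proj [349.25253482 176.71457   ]
138 [127 128 130 134 111  89  85  90  88  86  86 115 126 129 128]
140 [128 128 126 131 121 109  88  81  83  88 107 123 126 127 125]
142 [127 128 129 128 131 117  91  81  82 112 129 126 124 124 127]
144 [128 128 127 128 126 121  95  79  85 110 127 123 124 123 124]
146 [127 128 120 119 121 111  86  82  91 116 121 126 123 124 125]
148 [113 108 105 107 108  97  88  80  88 114 122 121 128 135 149]
150 [107 105  96  76  79  78  80  79 105 138 157 154 145 133 122]
152 [ 74  85  94  94 106  92  81  80  87  97 109 119 115 120 126]
154 [ 70  76  92  97 108  92  83  80  95 103 100 105 103  70  58]
156 [ 43  53  61  67  77  81  83  85  95 104 102 106 107 106 110]
158 [ 24  18  41  56  56  70  85  82  96 108 104 103 102 107 106]
160 [  0   2  38  51  51  73  81  78  74  81  93 105 105 111 105]
162 [ 91 119 116  75  45  58  67  62  57  49  60  83  89  88  89]
```

```bash
python3 -m crank '[{"gripper":10,"travel":[-1,1,12],"twist":[0,0,0]},{"gripper":10,"travel":[0,0,15],"twist":[0,0,0]},{"gripper":10,"travel":[0,0,15],"twist":[0,0,0]},{"gripper":10,"travel":[0,0,10],"twist":[0,0,0]},{"gripper":10,"travel":[0,0,0],"twist":[0,0,0]}]';python3 go.py 0.4472 -0.2115 0.121;python3 - <<'E'
from h import *
cv2.imwrite("pics/side5.png",bot.camera("side")[:,:,::-1]); cv2.imwrite("pics/top5.png",bot.camera("top")[:,:,::-1])
s=cv2.imread("pics/side5.png");t=cv2.imread("pics/top5.png")
cv2.imwrite("pics/c7.png",np.hstack([crop(s,320,130,50,65,8),crop(t,355,185,50,65,8)]))
E
```

```text
time: 13.78
ee_pos: [0.4469, -0.2118, 0.1953]
tcp_rot: [-179.9, -0.0, 100.9]
wrist_force: [0.4, -0.1, 0.0]
opening: 0.0165
grasp_force: 58.8
t 13.78 pos [ 0.4469 -0.2118  0.1953] rot [-1.7993e+02 -5.0000e-02  1.0089e+02] q [-25.4  -3.1  -2.1  91.1  -0.   53.8] shift mm [ 0.2  0.5 74.3] F [ 0.4 -0.1  0. ] grip 16.5 58.8
```

View pics/c7.png

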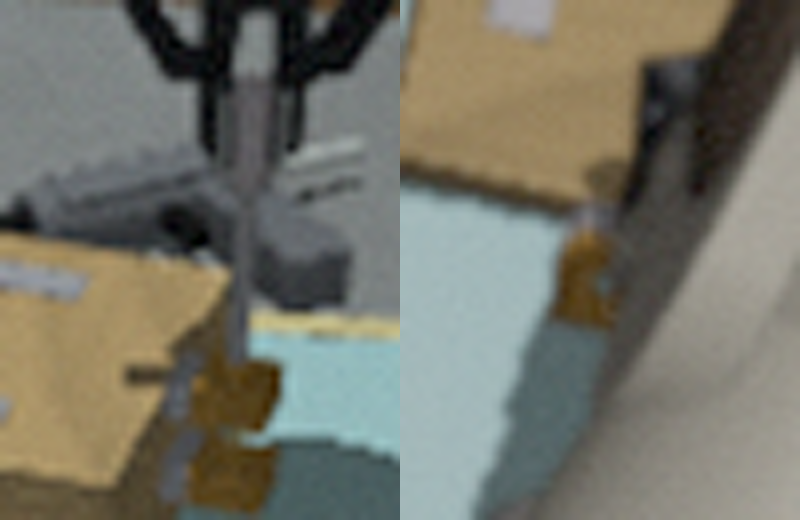

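Side view: tip ≈ (349.4,174.8), just above the mouth and in line. Threading down slowly.

```bash
python3 -m crank '[{"gripper":10,"travel":[0,0,5],"twist":[0,0,0]},{"gripper":10,"travel":[0,0,3],"twist":[0,0,0]},{"gripper":10,"travel":[0,0,3],"twist":[0,0,0]},{"gripper":10,"travel":[0,0,3],"twist":[0,0,0]},{"gripper":10,"travel":[0,0,0],"twist":[0,0,0]}]';python3 -m crank '[{"gripper":10,"travel":[0,0,3],"twist":[0,0,0]},{"gripper":10,"travel":[0,0,0],"twist":[0,0,0]}]'
```

```text
time: 14.5
ee_pos: [0.4472, -0.212, 0.182]
tcp_rot: [-180.0, -0.0, 100.9]
wrist_force: [-0.3, 0.1, -0.1]
opening: 0.0165
grasp_force: 58.8
time: 14.75
ee_pos: [0.4472, -0.212, 0.1791]
tcp_rot: [-180.0, -0.0, 100.9]
wrist_force: [0.1, -0.5, -1.7]
opening: 0.0169
grasp_force: 58.8
```

```bash
python3 -m crank '[{"gripper":10,"travel":[0,0,5],"twist":[0,0,0]},{"gripper":10,"travel":[0,0,5],"twist":[0,0,0]},{"gripper":10,"travel":[0,0,5],"twist":[0,0,0]},{"gripper":10,"travel":[0,0,5],"twist":[0,0,0]},{"gripper":10,"travel":[0,0,0],"twist":[0,0,0]}]';python3 -m crank '[{"gripper":10,"travel":[0,0,4],"twist":[0,0,0]},{"gripper":10,"travel":[0,0,4],"twist":[0,0,0]},{"gripper":10,"travel":[0,0,4],"twist":[0,0,0]},{"gripper":10,"travel":[0,0,4],"twist":[0,0,0]},{"gripper":10,"travel":[0,0,0],"twist":[0,0,0]}]';python3 -m crank '[{"gripper":10,"travel":[0,0,4],"twist":[0,0,0]},{"gripper":10,"travel":[0,0,4],"twist":[0,0,0]},{"gripper":10,"travel":[0,0,4],"twist":[0,0,0]},{"gripper":10,"travel":[0,0,0],"twist":[0,0,0]},{"gripper":10,"travel":[0,0,0],"twist":[0,0,0]}]'
```

```text
time: 15.38
ee_pos: [0.4471, -0.2119, 0.1587]
tcp_rot: [-180.0, -0.0, 100.9]
wrist_force: [-0.2, 0.8, -0.3]
opening: 0.0168
grasp_force: 58.8
time: 16.0
ee_pos: [0.4471, -0.212, 0.1429]
tcp_rot: [-180.0, -0.0, 100.9]
wrist_force: [0.1, -0.3, -1.3]
opening: 0.0165
grasp_force: 58.8
time: 16.62
ee_pos: [0.4473, -0.2121, 0.1313]
tcp_rot: [180.0, 0.0, 100.9]
wrist_force: [0.5, -0.2, -0.9]
opening: 0.0166
grasp_force: 58.8
```

```bash
python3 -m crank '[{"gripper":10,"travel":[0,0,4],"twist":[0,0,0]},{"gripper":10,"travel":[0,0,3],"twist":[0,0,0]},{"gripper":10,"travel":[0,0,3],"twist":[0,0,0]},{"gripper":10,"travel":[0,0,0],"twist":[0,0,0]},{"gripper":10,"travel":[0,0,0],"twist":[0,0,0]}]';python3 - <<'E'
from h import *
cv2.imwrite("pics/side6.png",bot.camera("side")[:,:,::-1])
cv2.imwrite("pics/c8.png",crop(cv2.imread("pics/side6.png"),320,135,60,65,8))
p=bot.get_obs()["ee_pos"]
for n,h in(("tip",-.0966),("collar",-.0106)): print(n,p[2]+h,proj("side",[p[0],p[1],p[2]+h]))
print("lower exit front",proj("side",[p[0],p[1],.03]))
E
```

```text
time: 17.25
ee_pos: [0.4473, -0.212, 0.1213]
tcp_rot: [180.0, 0.0, 100.9]
wrist_force: [0.4, -0.3, 0.0]
opening: 0.0164
grasp_force: 58.8
tip 0.024797391384646122 [348.34038788 192.65506389]
collar 0.11079739138464613 [349.47290083 172.02007481]
lower exit front [348.40708525 191.4398023 ]
```

View pics/c8.png

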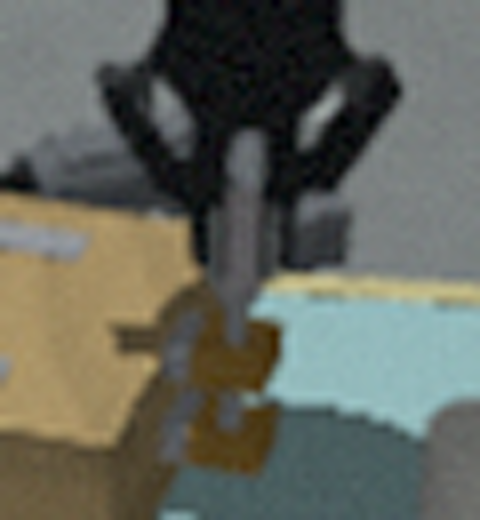

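The shaft enters the upper bushing at ≈ (349,178) and shows again between the blocks, going into the lower one at ≈ (349,186). The collar is clear above, at ≈ (349,173), and there is no contact force, so I'm handing in.

```bash
python3 -c "
from workcell import bot
print(bot.job_done())"
```

```text
the job is handed in; nothing more can be done
None
```

I handed the job in at about 17 s: the lid is pushed fully shut and the long pin is through both bushings, still gripped, with its tip about 5 mm below the lower bushing (worked out from the grip height, not seen directly) and its collar about 19 mm above the upper one.

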